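# Take the pastry cutters off the hooks and count the pan

### The arm

A 7-joint arm with a two-finger parallel gripper is mounted at the origin on the work surface. World frame = base frame: x ahead of the robot, y to its left, z up, the work surface at z = 0. Lengths are in m, angles in rad, forces in N, time in s.
With the tool pointing down it reaches from about 0.4 to 0.85 m from the base axis. Payload 6.9 kg.
Tool frame: the origin (TCP) lies midway between the tips of the shut fingers; the grasp point (between the pads) lies 19 mm behind it; z points along the fingers, y is the line along which they close (so a half turn about z gives the same grasp; the last joint's range is limited). The gripper opens to 85 mm and grips with 20 to 120 N. Pads are 22 mm wide; open, the fingers measure 114 mm over their backs; the gripper's body (76 mm by 85 mm) begins 54 mm behind the grasp point. The pads swing forward as they close: fully open they stand 13 mm farther back than shut.
Start: joints at [1.407, 0.507, -0.238, 1.5, 0.126, 1.149, -0.155], TCP at [0.166, -0.603, 0.231] pointing down, gripper open.
Joint ranges: [-3.08, 3.08], [-0.24, 2.05], [-1.43, 1.35], [0, 2.5], [-1.52, 4.66], [0.17, 1.96], [-2.89, 2.89]. Speed limits (rad/s): [2.39, 2.39, 3.14, 3.14, 3.14, 3.14, 3.14].

### API

Orientations are given as a unit quaternion [x, y, z, w].
In Python, from plant import get_state, snapshot, sign_off gives the robot as it stands.
- The arm moves only by the tool arm_command, never from a script. Its argument "commands" is a list of rows, each an object with "fingers": the opening, from 0 (shut) to 1 (fully open); "xyz": the shift along the tool's x, y, z each as a share of 0.4 m, from -1 to 1, a list of three; "rot": the turn, a rotation vector about the tool's x, y, z each as a share of 360 degrees, from -1 to 1, a list of three. In form: [{"fingers": fingers, "xyz": [dx, dy, dz], "rot": [rx, ry, rz]}, ...]. A call has 1 to 8 rows; each row is the pose to reach, as a shift and turn from the pose commanded when the call began, along the tool's axes at that moment, turning the shorter way round; what a row does not reach only later rows make up. A row lasts 1/12 s, in which the tool goes at most 41.7 mm and 7.16 degrees, less where a joint would pass 70% of its speed; a pose out of reach is approached as far as the arm can. A call with a number of a shift or a turn outside -1 to 1 is refused whole. A call with a gripper value outside its range is refused whole. The fingers move at their own pace and stop on an object; the grip force is fixed at half the most. Time passes only in rows, so rows that repeat a pose let the fingers close. It gives the time, the measured TCP pose, the force, the opening and the grip force at its end, in the units of the state.
- get_state(): the state, without advancing time (a new reading comes with each control period).
- snapshot(name): name is "side" or "top" or "wrist"; returns a dict with "pixels" (384x512x3 uint8, red, green, blue), "depth" (384x512 float32, m along the optical axis (not along the pixel's ray), 0 where there is no reading), "mtx" (3x3 intrinsics, pixels), "k1" (the pictures are not rectified: a ray, as slopes to the right and down, at radius r is drawn at 1 + k1 r^2 times it, then the intrinsics apply), "T" (4x4, takes a point from camera to world coordinates); the wrist camera has in their place "T_tool_cam" (4x4, takes a point from camera to tool coordinates, whose origin is the TCP and whose axes are the flange's). Camera axes: x right, y up, looking along -z (the intrinsics and any distortion apply to the point x, -y, -z); pixel columns grow to the right and rows downward; lengths in m; the calibration is good to about 2 mm. A picture is of the moment at which its call begins: read the wrist's pose just before it.
- sign_off(): hands the job in; it is judged then, once.
The state is a dict: "time_s": time; "joints": joint angles; "qvel": joint speeds; "joint_efforts": joint torques, N m; "position": TCP position; "eef_rot": TCP orientation; "force": force on the tool from outside, world axes, zero at the start; "ft_torque": the same for the moment, N m; "opening": opening from 0.0 (shut) to 1.0 (fully open); "grip_force": force on a finger pad.
Only numpy, scipy, OpenCV 4.12 (cv2) and the standard library are available. Lean on these libraries where they do the work, as an engineer would, in place of code of your own. Each camera call takes 0.05 s, during which the arm holds its last target. There are 200 camera calls.

### The job

Lift every pastry cutter off its hook and stand them all upright on the floor of the sheet pan, ring down and flat, not on top of one another or leaning on the pan's edge. When all are in the pan, count it off: swing the tray counter's lever all the way to its stop and let it spring back. Leave the cutters standing released in the pan, and do not disturb the three bread rolls and the flour shaker standing about.

Things in the scene. Friction and masses are not known exactly. Their poses are not given: they have to be found in the camera images.
- cutter1: pastry cutter, 90 g: open steel ring 62 mm wide, 30 high; origin: centre of its lower edge, z up. Above it a red loop handle of strap 16 mm wide (along x): uprights with outer faces at y = +-18 mm, z 32 to 84, crown z 83 to 87; opening 28 mm wide (y), z 32 to 83. Starts hanging level by the crown on any of the stand's hooks (hook along its x), origin 47 mm above the table. May be absent.
- cutter2: pastry cutter, 90 g: open steel ring 62 mm wide, 30 high; origin: centre of its lower edge, z up. Above it a red loop handle of strap 16 mm wide (along x): uprights with outer faces at y = +-18 mm, z 32 to 84, crown z 83 to 87; opening 28 mm wide (y), z 32 to 83. Starts hanging level by the crown on any of the stand's hooks (hook along its x), origin 47 mm above the table. May be absent.
- cutter3: pastry cutter, 90 g: open steel ring 62 mm wide, 30 high; origin: centre of its lower edge, z up. Above it a red loop handle of strap 16 mm wide (along x): uprights with outer faces at y = +-18 mm, z 32 to 84, crown z 83 to 87; opening 28 mm wide (y), z 32 to 83. Starts hanging level by the crown on any of the stand's hooks (hook along its x), origin 47 mm above the table. May be absent.
- cutter4: pastry cutter, 90 g: open steel ring 52 mm wide, 30 high; origin: centre of its lower edge, z up. Above it a blue loop handle of strap 16 mm wide (along x): uprights with outer faces at y = +-18 mm, z 32 to 84, crown z 83 to 87; opening 28 mm wide (y), z 32 to 83. Starts hanging level by the crown on any of the stand's hooks (hook along its x), origin 47 mm above the table. May be absent.
- cutter5: pastry cutter, 90 g: open steel ring 52 mm wide, 30 high; origin: centre of its lower edge, z up. Above it a blue loop handle of strap 16 mm wide (along x): uprights with outer faces at y = +-18 mm, z 32 to 84, crown z 83 to 87; opening 28 mm wide (y), z 32 to 83. Starts hanging level by the crown on any of the stand's hooks (hook along its x), origin 47 mm above the table. May be absent.
- stand: fixed hook stand, 460 mm long (y), 148 high; origin: on the table below the rail's middle. Rail along y at x = 0 (z 120 to 140), posts at y = +-220. Five hooks point to its -x at y = -170, -85, 0, 85, 170 mm: level arm 10 mm wide, top at z 130, ending at x = -78 in an upturned lip (x -78 to -73, top z 144). Cutters hang at x about -56 mm, axes as the stand's. Wooden foot 12 mm high, x -15 to 45
- pan: loose aluminium sheet pan, 320 mm (its x) by 230 mm (its y), walls 20 mm high and 4 mm thick, floor 4 mm thick, 0.9 kg. Origin: centre of its underside, z up.
- counter: fixed grey mechanical tray counter: a box 100 mm (x) by 60 mm (y), 60 mm high, on a 120 by 84 mm foot plate, with number windows on both sides. Origin: centre of the underside, z up. The lever rises from its top out of a slot along x; its pivot (axis along y) is at x = 0, y = 0, z = 50 mm.
- lever (a joint): the counter's sprung lever (rad): 0 = rest, leaning 0.5 rad towards the counter's -x; grows as it is swung over towards +x; 1.0 = its stop, leaning 0.5 rad towards +x. A spring (1 to 3 N at the knob) returns it to 0.
- lever_knob (a point): centre of the yellow ball knob (28 mm diameter) at the end of the lever, 90 mm from the pivot; the rod below it is 10 mm thick. About 129 mm above the table at rest and at the stop, 140 mm midway.
- roll1: golden bread roll, 90 by 56 mm, 37 mm high, origin at centre of underside; leave alone
- roll2: golden bread roll, as roll1; leave alone
- roll3: golden bread roll, as roll1; leave alone
- shaker: white flour shaker with steel cap, 60 mm diameter, 100 mm high, origin at centre of underside; leave alone

How it is judged:
On the way, in this order (a step that is already met when the one before it is completed fails the run):
1. every cutter stands upright and flat in the sheet pan (x of cutter1 in the frame of pan between -0.135 and 0.135 m and y of cutter1 in the frame of pan between -0.092 and 0.092 m and z of cutter1 in the frame of pan between -0.004 and 0.01 m and angle between each of cutter1, cutter2, cutter3, cutter4, cutter5's own z axis and vertical below 0.12 rad and x of cutter2 in the frame of pan between -0.135 and 0.135 m and y of cutter2 in the frame of pan between -0.092 and 0.092 m and z of cutter2 in the frame of pan between -0.004 and 0.01 m and x of cutter3 in the frame of pan between -0.135 and 0.135 m and y of cutter3 in the frame of pan between -0.092 and 0.092 m and z of cutter3 in the frame of pan between -0.004 and 0.01 m and x of cutter4 in the frame of pan between -0.135 and 0.135 m and y of cutter4 in the frame of pan between -0.092 and 0.092 m and z of cutter4 in the frame of pan between -0.004 and 0.01 m and x of cutter5 in the frame of pan between -0.135 and 0.135 m and y of cutter5 in the frame of pan between -0.092 and 0.092 m and z of cutter5 in the frame of pan between -0.004 and 0.01 m), for 0.3 s.
2. the counter's lever is swung to its stop (value of joint lever above 0.93 rad), for 0.1 s.
3. the lever is let go and has sprung back (value of joint lever below 0.1 rad), for 0.2 s.
At the end, for the whole second after the job is handed in: every cutter present stands within 7 degrees of upright on the floor of the pan (lower edge within 10 mm of the pan's underside, centre within 135 mm along and 92 mm across of the pan's centre), released; the lever is back at rest (below 0.1 rad) (all of step 1 and value of joint lever below 0.1 rad); the robot touches nothing.
It fails at once if a bystander (roll, shaker) is moved more than 50 mm (distance of any of roll1, roll2, roll3, shaker from where it was at the start of the episode above 0.05 m).
Of cutter1, cutter2, cutter3, cutter4, cutter5 only 3 to 5 are there at a start; the rules pass over those that are not, and their reading is None.
At some moment in a run one of pan may be knocked a few centimetres aside while the robot is not near it.
Once in a run the grip may slacken for a moment while it holds something.
It also fails if it takes over 210 s, if anything falls off the work surface, if the arm or the gripper's body presses on something with over 40 N, if the wrist force passes 120 N, or if a joint passes its speed limit or range.

## Working session

There is one attempt and no reset: what is moved stays moved. The work goes in short steps, Python scripts to look and compute and a tool call to move; the robot and the scene stay as the last step left them, time stands still between calls to the robot, and variables do not carry over. Pictures are saved under pics/ and viewed, at most 14 in all, crops included, and the job is handed in when it is done.

Besides the shell and the picture viewer there is one more tool, called after "Emit:" as name(argument=value, ...) on one line, values as JSON. arm_command: Moves the arm, as the interface text tells. Its arguments: {"type":"object","properties":{"commands":{"type":"array"}},"required":["commands"]}

```bash
ls; mkdir -p pics; python3 - <<'E'
from plant import *
import cv2,numpy as np
s=get_state();print(s)
for n in("side","top"):
    d=snapshot(n);np.savez(f"{n}0.npz",**d);print(n,d["mtx"],d["k1"],d["T"])
    cv2.imwrite(f"pics/{n}0.png",d["pixels"][:,:,::-1])
E
```

```text
pics
{'time_s': 0.0, 'joints': array([ 1.40749939,  0.50835705, -0.23748657,  1.50115584,  0.12569421,
        1.14889841, -0.15482402]), 'qvel': array([-7.64087921e-04,  3.21935417e-05,  7.33319404e-04,  9.35832789e-04,
        4.75449508e-04, -2.43010515e-03, -4.96557594e-04]), 'joint_efforts': array([ 3.30335088e-04, -6.20607305e+01, -2.18671404e+00, -2.49661410e+01,
        1.26906161e-02,  1.18457543e-02, -9.22928916e-05]), 'position': array([ 0.16575148, -0.60208635,  0.23040848]), 'eef_rot': array([ 9.90984367e-01,  1.33974423e-01, -1.46015066e-04, -9.04214647e-04]), 'force': array([-0.19359303, -0.00249496,  0.27885949]), 'ft_torque': array([ 0.03366904, -0.00029774,  0.01725501]), 'grip_force': 0.0, 'opening': 1.004218503262865}
side [[368.53568087   0.         254.57137553]
 [  0.         368.53568087 189.8615956 ]
 [  0.           0.           1.        ]] -0.06644449154133464 [[-0.77497075  0.46681068 -0.42603771  0.11692661]
 [-0.63182884 -0.55670799  0.53932229  0.48512071]
 [ 0.01458281  0.68714191  0.72637686  0.78702702]
 [ 0.          0.          0.          1.        ]]
top [[473.27488549   0.         259.85437194]
 [  0.         473.27488549 186.93516553]
 [  0.           0.           1.        ]] -0.2002047132255943 [[-0.00355247  0.98826691 -0.1526954   0.32880243]
 [-0.99966908 -0.00740001 -0.02463661 -0.04840913]
 [-0.02547749  0.15255735  0.98796617  1.41405447]
 [ 0.          0.          0.          1.        ]]
```

View pics/side0.png

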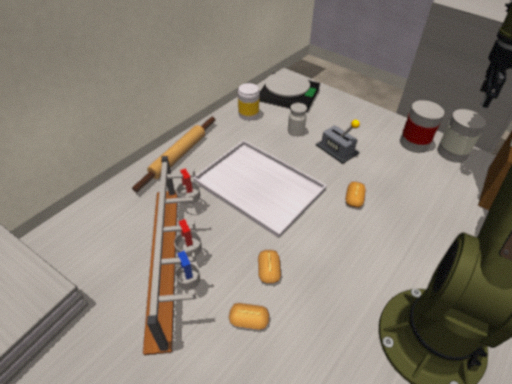

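View pics/top0.png

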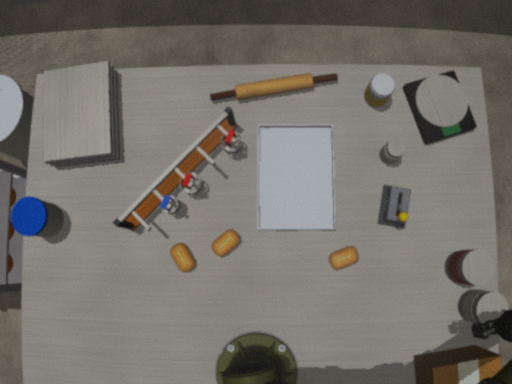

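The stand runs diagonally with three cutters: red at top-view (233,140), red (190,182) and blue (170,205). The other hooks, at (215,165) and (150,225), are empty. The pan spans (258,125) to (335,230), the counter is at (397,203) with its knob at (403,216), rolls are at (183,257), (226,242) and (344,258), and the shaker is at (393,152).

```bash
cat > h.py <<'E'
import numpy as np,cv2
def rays(d,uv):
    p=cv2.undistortPoints(np.float64(uv).reshape(-1,1,2),d["mtx"],np.array([float(d["k1"]),0,0,0]))[:,0]
    return np.c_[p[:,0],-p[:,1],-np.ones(len(p))]
def cam2w(T,p): return p@T[:3,:3].T+T[:3,3]
def plane(d,uv,z,T=None):
    T=d["T"] if T is None else T
    r=rays(d,uv)@T[:3,:3].T; c=T[:3,3]
    return c+r*((z-c[2])/r[:,2])[:,None]
def cloud(d,T=None):
    T=d["T"] if T is None else T
    v,u=np.mgrid[:384,:512]
    r=rays(d,np.c_[u.ravel(),v.ravel()])
    return cam2w(T,r*d["depth"].reshape(-1,1)).reshape(384,512,3)
def masks(d):
    h=cv2.cvtColor(d["pixels"],cv2.COLOR_RGB2HSV).astype(int);H,S,V=h[...,0],h[...,1],h[...,2]
    return dict(red=((H<6)|(H>174))&(S>150)&(V>90),blue=(H>105)&(H<125)&(S>150)&(V>70),yel=(H>22)&(H<32)&(S>180)&(V>150),roll=(H>10)&(H<22)&(S>130)&(V>150))
def blobs(m,amin):
    n,l,st,c=cv2.connectedComponentsWithStats(m.astype(np.uint8))
    return [(l==i,c[i],st[i,4]) for i in range(1,n) if st[i,4]>=amin]
def wristT(d,s):
    from scipy.spatial.transform import Rotation as R
    T=np.eye(4);T[:3,:3]=R.from_quat(s["eef_rot"]).as_matrix();T[:3,3]=s["position"]
    return T@d["T_tool_cam"]
E
python3 - <<'E'
from h import *
np.set_printoptions(precision=4,suppress=True)
for n in("top","side"):
    d=dict(np.load(n+"0.npz"));C=cloud(d);print(n,"valid depth",(d["depth"]>0).mean())
    for k,m in masks(d).items():
        for b,c,a in blobs(m,12):
            P=C[b&(d["depth"]>0)]
            print(k,c,a,"med",np.median(P,0),"zmax",np.percentile(P[:,2],95), "crownplane/knob",plane(d,[c],{'yel':.129,'roll':.03}.get(k,.125))[0][:2])
    Z=C[...,2]
    if n=="top":
        # stand rail region
        m=(Z>.125)&(Z<.16)&(d["depth"]>0);m[:100]=0;m[235:]=0;m[:,:110]=0;m[:,245:]=0
        P=C[m];np.save("stand.npy",P);print(len(P));l=cv2.fitLine(P[:,:2].astype(np.float32),cv2.DIST_HUBER,0,.001,.001).ravel();print("line",l)
        t=(P[:,:2]-l[2:])@l[:2];print("ext",t.min(),t.max(), "resid",np.percentile((P[:,:2]-l[2:])@[-l[1],l[0]],[0,5,50,95,100]))
        # pan
        print("table z",np.median(C[280:300,100:180,2]),"pan z",np.median(C[140:210,270:320,2]))
        r=cv2.cvtColor(d["pixels"],cv2.COLOR_RGB2GRAY); m=(Z>.012)&(Z<.03)&(d["depth"]>0);m[:, :245]=0;m[:,350:]=0;m[:110]=0;m[242:]=0
        P=C[m];print("panrim",len(P),cv2.minAreaRect(P[:,:2].astype(np.float32)))
        m=(Z>.05)&(Z<.07)&(d["depth"]>0);m[:,:370]=0;m[:,420:]=0;m[:175]=0;m[235:]=0
        P=C[m];print("counter",len(P),cv2.minAreaRect(P[:,:2].astype(np.float32)))
        m=(Z>.08)&(Z<.12)&(d["depth"]>0);m[:,:370]=0;m[:,420:]=0;m[:130]=0;m[170:]=0
        P=C[m];print("shaker",len(P),cv2.minAreaRect(P[:,:2].astype(np.float32)))
E
```

```text
top valid depth 0.9959971110026041
red [229.2609 135.9565] 69 med [0.6714 0.0691 0.1342] zmax 0.13913446450296077 crownplane/knob [0.674  0.0694]
red [186.411  179.3014] 73 med [0.5502 0.1871 0.1355] zmax 0.1388592343629041 crownplane/knob [0.5511 0.1885]
blue [ 28.4088 215.9337] 1086 med [0.4464 0.6575 0.1323] zmax 0.13657026769640726 crownplane/knob [0.4473 0.6613]
blue [164.8103 201.5172] 58 med [0.4864 0.2456 0.1349] zmax 0.13949716731691536 crownplane/knob [0.489  0.2483]
yel [403.4595 216.0811] 37 med [ 0.4421 -0.4077  0.143 ] zmax 0.14580299802972446 crownplane/knob [ 0.4432 -0.4119]
roll [272.8463  84.2385] 436 med [ 0.8568 -0.0556  0.0476] zmax 0.05300919610502891 crownplane/knob [ 0.8637 -0.0552]
roll [224.4257 242.6782] 202 med [0.3774 0.0902 0.0377] zmax 0.042919629731861475 crownplane/knob [0.3786 0.0903]
roll [181.2626 257.2222] 198 med [0.3362 0.2168 0.0379] zmax 0.042883461238822605 crownplane/knob [0.3357 0.2176]
roll [343.1733 257.6535] 202 med [ 0.3319 -0.2544  0.038 ] zmax 0.043969151940494194 crownplane/knob [ 0.3326 -0.2558]
1593
line [ 0.7401 -0.6724  0.5617  0
[... 1666 characters left out ...]
lane/knob [0.6039 0.2041]
roll [268.7845 266.1364] 594 med [0.3759 0.0974 0.0348] zmax 0.0391555311833 crownplane/knob [0.3777 0.0944]
roll [167.463  281.2716] 162 med [0.5413 0.2717 0.0111] zmax 0.013353300217221142 crownplane/knob [0.5317 0.2756]
roll [148.4545 298.6818] 22 med [0.5411 0.3274 0.0115] zmax 0.013085572167241872 crownplane/knob [0.5314 0.3323]
roll [165.9561 318.0642] 296 med [0.479  0.3339 0.011 ] zmax 0.013469422206629621 crownplane/knob [0.4677 0.3375]
roll [248.5412 315.9525] 800 med [0.3341 0.2221 0.0343] zmax 0.03927706031914564 crownplane/knob [0.3352 0.2204]
roll [149.1292 342.7703] 209 med [0.4618 0.3931 0.0111] zmax 0.013004512078775376 crownplane/knob [0.454 0.396]
```

```bash
cat > go.py <<'E'
# usage: go.py x y z thetadeg ... : prints shares from the current pose to each target
import sys,numpy as np
from plant import get_state
from scipy.spatial.transform import Rotation as R
s=get_state();Rm=R.from_quat(s["eef_rot"]);a=[float(v) for v in sys.argv[1:]]
print("t",round(s["time_s"],2),"pos",s["position"].round(4),"th",np.degrees(np.arctan2(*Rm.as_matrix()[[1,0],0])).round(2),"open",round(s["opening"],3),"grip",round(s["grip_force"],1),"f",s["force"].round(1))
for i in range(0,len(a),4):
    th=np.radians(a[i+3]);T=R.from_matrix(np.array([[np.cos(th),np.sin(th),0],[np.sin(th),-np.cos(th),0],[0,0,-1]]))
    print("xyz",(Rm.inv().apply(np.array(a[i:i+3])-s["position"])/.4).round(4).tolist(),"rot",((Rm.inv()*T).as_rotvec()/2/np.pi).round(4).tolist())
E
python3 go.py .40 -.30 .30 46.4
```

```text
t 0.1 pos [ 0.1658 -0.6022  0.2305] th 15.4 open 1.001 grip 0.0 f [-0.6  0.3 -0.1]
xyz [0.7651, -0.573, -0.1728] rot [-0.0002, -0.0001, -0.0861]
```

Emit:
arm_command(commands=[{"fingers": 0.7, "xyz": [0.765, -0.573, -0.173], "rot": [0, 0, -0.086]}, {"fingers": 0.7, "xyz": [0.765, -0.573, -0.173], "rot": [0, 0, -0.086]}, {"fingers": 0.7, "xyz": [0.765, -0.573, -0.173], "rot": [0, 0, -0.086]}, {"fingers": 0.7, "xyz": [0.765, -0.573, -0.173], "rot": [0, 0, -0.086]}, {"fingers": 0.7, "xyz": [0.765, -0.573, -0.173], "rot": [0, 0, -0.086]}, {"fingers": 0.7, "xyz": [0.765, -0.573, -0.173], "rot": [0, 0, -0.086]}, {"fingers": 0.7, "xyz": [0.765, -0.573, -0.173], "rot": [0, 0, -0.086]}, {"fingers": 0.7, "xyz": [0.765, -0.573, -0.173], "rot": [0, 0, -0.086]}])

```text
time_s: 0.77
position: [0.3674, -0.3414, 0.2909]
eef_rot: [0.919, 0.393, -0.0, -0.0]
force: [1.4, -1.6, 0.8]
opening: 0.702
grip_force: 0.0
```

```bash
python3 go.py .52 .02 .30 46.4
```

```text
t 0.77 pos [ 0.3674 -0.3414  0.2909] th 46.34 open 0.702 grip 0.0 f [ 1.4 -1.6  0.8]
xyz [0.9171, -0.3477, -0.0229] rot [-0.0001, 0.0, -0.0002]
```

Emit:
arm_command(commands=[{"fingers": 0.7, "xyz": [0.917, -0.348, -0.023], "rot": [0, 0, 0]}, {"fingers": 0.7, "xyz": [0.917, -0.348, -0.023], "rot": [0, 0, 0]}, {"fingers": 0.7, "xyz": [0.917, -0.348, -0.023], "rot": [0, 0, 0]}, {"fingers": 0.7, "xyz": [0.917, -0.348, -0.023], "rot": [0, 0, 0]}, {"fingers": 0.7, "xyz": [0.917, -0.348, -0.023], "rot": [0, 0, 0]}, {"fingers": 0.7, "xyz": [0.917, -0.348, -0.023], "rot": [0, 0, 0]}, {"fingers": 0.7, "xyz": [0.917, -0.348, -0.023], "rot": [0, 0, 0]}, {"fingers": 0.7, "xyz": [0.917, -0.348, -0.023], "rot": [0, 0, 0]}])

```text
time_s: 1.43
position: [0.4964, -0.0344, 0.2985]
eef_rot: [0.919, 0.393, -0.0, 0.0]
force: [1.1, -1.2, -0.6]
opening: 0.702
grip_force: 0.0
```

```bash
python3 go.py .51 .15 .30 46.4
```

```text
t 1.43 pos [ 0.4964 -0.0344  0.2985] th 46.33 open 0.702 grip 0.0 f [ 1.1 -1.2 -0.6]
xyz [0.3569, -0.2937, -0.004] rot [0.0, 0.0001, -0.0002]
```

Emit:
arm_command(commands=[{"fingers": 0.7, "xyz": [0.357, -0.294, -0.004], "rot": [0, 0, 0]}, {"fingers": 0.7, "xyz": [0.357, -0.294, -0.004], "rot": [0, 0, 0]}, {"fingers": 0.7, "xyz": [0.357, -0.294, -0.004], "rot": [0, 0, 0]}, {"fingers": 0.7, "xyz": [0.357, -0.294, -0.004], "rot": [0, 0, 0]}, {"fingers": 0.7, "xyz": [0.357, -0.294, -0.004], "rot": [0, 0, 0]}, {"fingers": 0.7, "xyz": [0.357, -0.294, -0.004], "rot": [0, 0, 0]}, {"fingers": 0.7, "xyz": [0.357, -0.294, -0.004], "rot": [0, 0, 0]}])

```text
time_s: 2.02
position: [0.5093, 0.1493, 0.2996]
eef_rot: [0.919, 0.395, -0.0, -0.0]
force: [0.8, -1.0, 0.4]
opening: 0.7
grip_force: 0.0
```

```bash
cat > look.py <<'E'
import sys
from plant import *
from h import *
np.set_printoptions(precision=4,suppress=True)
def wrist(tag):
    s=get_state();d=snapshot("wrist");T=wristT(d,s);C=cloud(d,T)
    cv2.imwrite(f"pics/{tag}.png",d["pixels"][:,:,::-1]);np.savez(tag+".npz",T=T,**{k:v for k,v in d.items() if k!="T"})
    return d,T,C,s
def crowns(d,C,zlo,zhi,amin=60):
    for k in("red","blue"):
        for b,c,a in blobs(masks(d)[k],amin):
            q=b&(d["depth"]>0);P=C[q];t=P[(P[:,2]>zlo)&(P[:,2]<zhi)]
            print(k,c,a,"zmax",np.percentile(P[:,2],97),"n",len(t))
            if len(t)>10: print("  crown rect",cv2.minAreaRect(t[:,:2].astype(np.float32)),"z",np.median(t[:,2]))
E
python3 - <<'E'
from look import *
d,T,C,s=wrist("w1");print(s["position"],T[:3,3],"\n",d["mtx"],d["k1"]);crowns(d,C,.126,.142)
E
```

```text
[0.5093 0.1493 0.2996] [0.5611 0.2061 0.4421] 
 [[271.2828   0.     253.8903]
 [  0.     271.2828 190.0307]
 [  0.       0.       1.    ]] 0.006579461374775537
red [259.3476 123.2822] 443 zmax 0.13536063698981593 n 441
  crown rect ((0.5508373975753784, 0.18774427473545074), (0.0165682565420866, 0.03494582325220108), 66.36933898925781) z 0.1339376693791251
red [412.4167 124.3354] 492 zmax 0.134990108688418 n 482
  crown rect ((0.6736238598823547, 0.0696989893913269), (0.016204126179218292, 0.03636739030480385), 66.77120971679688) z 0.1337164508177626
blue [182.4457 121.6584] 442 zmax 0.13502311303755588 n 437
  crown rect ((0.4897525906562805, 0.24758538603782654), (0.014988698065280914, 0.03532637655735016), 64.23712921142578) z 0.13384317782149074
```

View pics/w1.png

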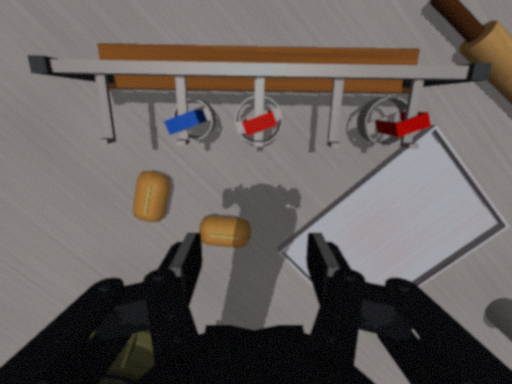

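The wrist view shows blue at (185,122), red at (259,123) and red at (405,125). They are level at z 0.134 and 16x36 mm in size. The handles are turned about 20° from the hook axis (θ≈66°). The pan is at lower right, with its corner at (284,252).

Next I'll fit the pan and work out the approach.

```bash
cat > pan.py <<'E'
from look import *
def pan(d,save=None):
    # inside floor colour mask -> contour -> rim plane
    C=cloud(d);Z=C[...,2];g=d["pixels"].astype(int);b=(g[...,2]-g[...,0]);m=(b>4)&(g.sum(2)>450)&(Z<.03)&(Z>-.02)
    m=cv2.morphologyEx(m.astype(np.uint8),cv2.MORPH_OPEN,np.ones((3,3)));bl=max(blobs(m,50),key=lambda q:q[2])
    uv=np.argwhere(bl[0])[:,::-1];hull=cv2.convexHull(uv.astype(np.int32))[:,0].astype(float)
    P=plane(d,hull,.006)[:,:2];r=cv2.minAreaRect(P.astype(np.float32))
    (w,h),a=r[1],r[2]
    if w<h:a-=90
    a=(a+90)%180-90
    print("pan centre",np.round(r[0],4),"size",np.round((w,h),3),"yaw",round(a,2),"px",uv.min(0),uv.max(0),bl[2]);return np.array(r[0]),a
E
python3 - <<'E'
from pan import *
pan(dict(np.load("top0.npz")))
g=np.load("top0.npz")["pixels"];print(g[180,250],g[180,290],g[180,345],g[180,256:262].tolist())
E
python3 go.py .6736 .0697 .20 66 .6736 .0697 .092 66
```

```text
pan centre [ 0.5756 -0.1205] size [0.22  0.308] yaw -0.39 px [259 128] [332 228] 7256
[137 134 132] [165 171 174] [135 131 126] [[139, 139, 134], [144, 146, 146], [141, 143, 147], [150, 156, 161], [162, 164, 169], [162, 167, 171]]
t 2.07 pos [0.5096 0.1477 0.2996] th 46.37 open 0.702 grip 0.0 f [ 0.2 -0.4  0.6]
xyz [0.1421, 0.4312, 0.2489] rot [-0.0, 0.0002, -0.0545]
xyz [0.1424, 0.4312, 0.5189] rot [-0.0, 0.0002, -0.0545]
```

Emit:
arm_command(commands=[{"fingers": 0.7, "xyz": [0.142, 0.431, 0.249], "rot": [0, 0, -0.0545]}, {"fingers": 0.7, "xyz": [0.142, 0.431, 0.249], "rot": [0, 0, -0.0545]}, {"fingers": 0.7, "xyz": [0.142, 0.431, 0.249], "rot": [0, 0, -0.0545]}, {"fingers": 0.7, "xyz": [0.142, 0.431, 0.249], "rot": [0, 0, -0.0545]}, {"fingers": 0.7, "xyz": [0.142, 0.431, 0.249], "rot": [0, 0, -0.0545]}, {"fingers": 0.7, "xyz": [0.142, 0.431, 0.249], "rot": [0, 0, -0.0545]}, {"fingers": 0.7, "xyz": [0.142, 0.431, 0.249], "rot": [0, 0, -0.0545]}, {"fingers": 0.7, "xyz": [0.142, 0.431, 0.249], "rot": [0, 0, -0.0545]}])

```text
time_s: 2.73
position: [0.6734, 0.0688, 0.1999]
eef_rot: [0.839, 0.544, -0.001, -0.0]
force: [-0.5, -0.3, -0.3]
opening: 0.7
grip_force: 0.0
```

```bash
python3 - <<'E'
from look import *
d,T,C,s=wrist("w2");crowns(d,C,.126,.142)
E
python3 go.py .6736 .0697 .092 66
```

```text
red [ 43.6543 129.7048] 1050 zmax 0.13514080821010616 n 1040
  crown rect ((0.5510680079460144, 0.1869373321533203), (0.016983062028884888, 0.036938443779945374), 66.36491394042969) z 0.13394907466710376
red [255.8686 201.629 ] 822 zmax 0.1352397880132635 n 816
  crown rect ((0.6729387640953064, 0.06945806741714478), (0.016019880771636963, 0.035862959921360016), 66.43488311767578) z 0.1340198185518111
t 2.78 pos [0.6732 0.0699 0.201 ] th 65.94 open 0.703 grip 0.0 f [-0.2  0.3  0. ]
xyz [-0.0001, 0.001, 0.2725] rot [-0.0, -0.0, -0.0002]
```

Emit:
arm_command(commands=[{"fingers": 0.7, "xyz": [0, 0, 0.1], "rot": [0, 0, -0.001]}, {"fingers": 0.7, "xyz": [0, 0, 0.18], "rot": [0, 0, -0.001]}, {"fingers": 0.7, "xyz": [0, 0, 0.24], "rot": [0, 0, -0.001]}, {"fingers": 0.7, "xyz": [0, 0, 0.273], "rot": [0, 0, -0.001]}, {"fingers": 0.7, "xyz": [0, 0, 0.273], "rot": [0, 0, -0.001]}, {"fingers": 0.0, "xyz": [0, 0, 0.273], "rot": [0, 0, -0.001]}, {"fingers": 0.0, "xyz": [0, 0, 0.273], "rot": [0, 0, -0.001]}, {"fingers": 0.0, "xyz": [0, 0, 0.273], "rot": [0, 0, -0.001]}])

```text
time_s: 3.45
position: [0.675, 0.0711, 0.094]
eef_rot: [0.837, 0.547, 0.002, 0.001]
force: [-0.1, 0.8, 4.8]
opening: 0.412
grip_force: 60.0
```

Emit:
arm_command(commands=[{"fingers": 0.0, "xyz": [0, 0, 0], "rot": [0, 0, 0]}, {"fingers": 0.0, "xyz": [0, 0, 0], "rot": [0, 0, 0]}, {"fingers": 0.0, "xyz": [0, 0, 0], "rot": [0, 0, 0]}, {"fingers": 0.0, "xyz": [0, 0, -0.03], "rot": [0, 0, 0]}, {"fingers": 0.0, "xyz": [0, 0, -0.065], "rot": [0, 0, 0]}, {"fingers": 0.0, "xyz": [0, 0, -0.065], "rot": [0, 0, 0]}])

```text
time_s: 3.95
position: [0.6753, 0.0711, 0.1211]
eef_rot: [0.837, 0.547, 0.002, 0.001]
force: [-0.0, 0.2, -0.6]
opening: 0.417
grip_force: 59.8
```

```bash
python3 go.py .6236 .0181 .118 66 .665 -.1205 .118 66;python3 - <<'E'
from look import *
d=snapshot("side");cv2.imwrite("pics/s1.png",cv2.resize(d["pixels"][80:300,90:360,::-1],None,fx=2.5,fy=2.5))
E
```

```text
t 3.95 pos [0.6753 0.0711 0.1211] th 66.34 open 0.417 grip 59.8 f [-0.   0.2 -0.6]
xyz [-0.1733, -0.0652, 0.0071] rot [0.0006, -0.0005, 0.0009]
xyz [-0.4491, 0.1687, 0.0073] rot [0.0006, -0.0005, 0.0009]
```

View pics/s1.png

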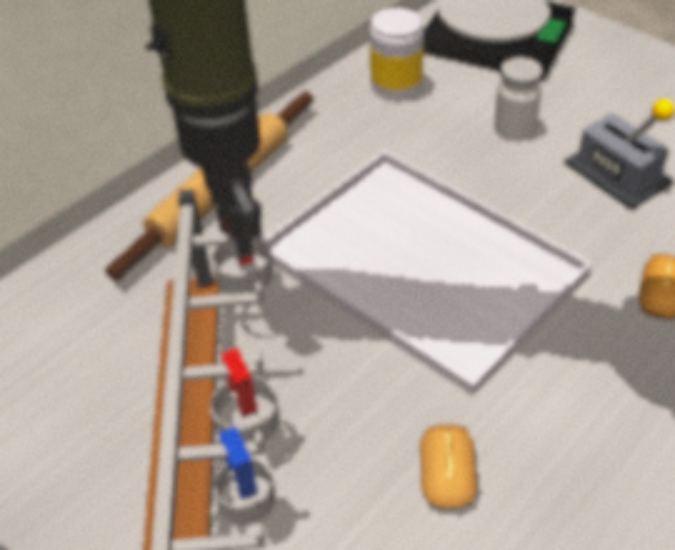

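Lifted: in the side crop the first red sits in the gripper at about (245,255), clear of its hook. The other two are still hanging, and the pan hasn't moved. Now I'll slide it off the hook along the arm.

Emit:
arm_command(commands=[{"fingers": 0.0, "xyz": [-0.04, -0.015, 0], "rot": [0, 0, 0]}, {"fingers": 0.0, "xyz": [-0.09, -0.034, 0], "rot": [0, 0, 0]}, {"fingers": 0.0, "xyz": [-0.14, -0.053, 0], "rot": [0, 0, 0]}, {"fingers": 0.0, "xyz": [-0.19, -0.07, 0], "rot": [0, 0, 0]}, {"fingers": 0.0, "xyz": [-0.19, -0.07, 0], "rot": [0, 0, 0]}])

```text
time_s: 4.42
position: [0.6147, 0.0074, 0.1165]
eef_rot: [0.838, 0.546, -0.003, 0.001]
force: [-0.6, -1.1, -1.5]
opening: 0.415
grip_force: 59.9
```

```bash
python3 - <<'E'
from pan import *
d=snapshot("top");np.savez("t1.npz",**d);pan(d)
E
python3 go.py .6656 -.1211 .118 66  .6656 -.1211 .052 66
```

```text
pan centre [ 0.6007 -0.1545] size [0.165 0.257] yaw -0.33 px [279 128] [334 211] 2155
t 4.47 pos [0.6163 0.0093 0.1169] th 66.18 open 0.414 grip 59.9 f [ 0.3  0.3 -0.9]
xyz [-0.2484, 0.2445, -0.0022] rot [-0.0001, 0.0004, 0.0005]
xyz [-0.248, 0.2446, 0.1628] rot [-0.0001, 0.0004, 0.0005]
```

Emit:
arm_command(commands=[{"fingers": 0.0, "xyz": [-0.06, 0.06, 0], "rot": [0, 0, 0]}, {"fingers": 0.0, "xyz": [-0.12, 0.12, 0], "rot": [0, 0, 0]}, {"fingers": 0.0, "xyz": [-0.18, 0.18, 0], "rot": [0, 0, 0]}, {"fingers": 0.0, "xyz": [-0.23, 0.225, 0], "rot": [0, 0, 0]}, {"fingers": 0.0, "xyz": [-0.248, 0.2445, 0], "rot": [0, 0, 0]}, {"fingers": 0.0, "xyz": [-0.248, 0.2445, 0], "rot": [0, 0, 0]}])

```text
time_s: 4.97
position: [0.6682, -0.1215, 0.1164]
eef_rot: [0.838, 0.545, -0.0, 0.0]
force: [0.3, -0.7, -0.9]
opening: 0.412
grip_force: 60.0
```

```bash
python3 - <<'E'
from look import *
d,T,C,s=wrist("w3")
P=C.reshape(-1,3)[d["depth"].ravel()>0];print(s["position"],s["opening"],s["grip_force"])
d=snapshot("side");cv2.imwrite("pics/s2.png",cv2.resize(d["pixels"][60:260,140:360,::-1],None,fx=1.8,fy=1.8))
a=cv2.imread("pics/w3.png");b=cv2.imread("pics/s2.png");b=cv2.resize(b,(400,384));cv2.imwrite("pics/c3.png",np.hstack([a[:,:400],b]))
E
python3 go.py .6656 -.1211 .052 66
```

```text
[ 0.6682 -0.1215  0.1164] 0.41240850114509436 60.00287510454655
t 5.07 pos [ 0.6673 -0.1162  0.117 ] th 66.39 open 0.413 grip 60.0 f [ 0.2  1.1 -1.2]
xyz [-0.0132, 0.0011, 0.1624] rot [-0.0002, -0.0002, 0.0011]
```

View pics/c3.png

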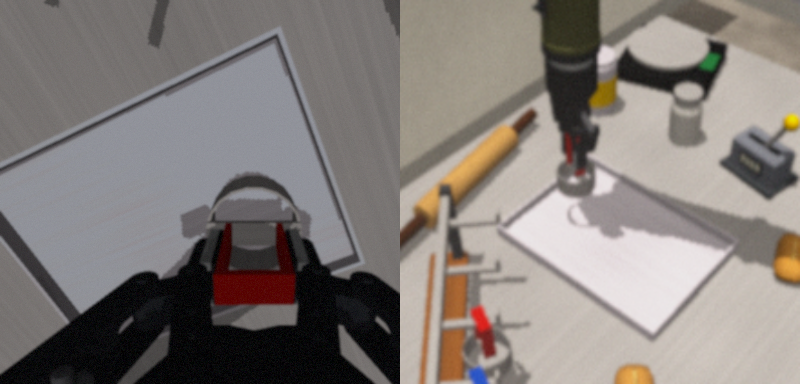

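The wrist view shows the red cutter level in the grip, with pan corners at (280,35) and (358,262). I'll use those corners to check the pan pose.

```bash
python3 - <<'E'
from look import *
d=dict(np.load("w3.npz"));print(plane(d,[[281,32],[360,263]],.02,d["T"]))
E
```

```text
[[ 0.7388 -0.0101  0.02  ]
 [ 0.7337 -0.2335  0.02  ]]
```

Emit:
arm_command(commands=[{"fingers": 0.0, "xyz": [-0.01, 0.001, 0.05], "rot": [0, 0, 0]}, {"fingers": 0.0, "xyz": [-0.013, 0.001, 0.1], "rot": [0, 0, 0]}, {"fingers": 0.0, "xyz": [-0.013, 0.001, 0.14], "rot": [0, 0, 0]}, {"fingers": 0.0, "xyz": [-0.013, 0.001, 0.158], "rot": [0, 0, 0]}, {"fingers": 0.0, "xyz": [-0.013, 0.001, 0.163], "rot": [0, 0, 0]}, {"fingers": 0.0, "xyz": [-0.013, 0.001, 0.163], "rot": [0, 0, 0]}])

```text
time_s: 5.57
position: [0.6657, -0.121, 0.0523]
eef_rot: [0.836, 0.548, 0.0, -0.0]
force: [0.5, 0.4, -0.9]
opening: 0.412
grip_force: 60.0
```

```bash
python3 go.py .6656 -.1211 .050 66
```

```text
t 5.57 pos [ 0.6657 -0.121   0.0523] th 66.47 open 0.412 grip 60.0 f [ 0.5  0.4 -0.9]
xyz [-0.0004, -0.0001, 0.0058] rot [-0.0001, -0.0001, 0.0013]
```

Not in contact yet, so I'll ease down about 2–4 mm.

Emit:
arm_command(commands=[{"fingers": 0.0, "xyz": [0, 0, 0.004], "rot": [0, 0, 0]}, {"fingers": 0.0, "xyz": [0, 0, 0.008], "rot": [0, 0, 0]}, {"fingers": 0.0, "xyz": [0, 0, 0.008], "rot": [0, 0, 0]}])

```text
time_s: 5.82
position: [0.6665, -0.1221, 0.051]
eef_rot: [0.837, 0.547, 0.001, 0.001]
force: [-3.5, 1.4, 6.7]
opening: 0.419
grip_force: 60.6
```

Emit:
arm_command(commands=[{"fingers": 0.65, "xyz": [0, 0, 0], "rot": [0, 0, 0]}, {"fingers": 0.65, "xyz": [0, 0, 0], "rot": [0, 0, 0]}, {"fingers": 0.65, "xyz": [0, 0, 0], "rot": [0, 0, 0]}, {"fingers": 0.65, "xyz": [0, 0, -0.05], "rot": [0, 0, 0]}, {"fingers": 0.65, "xyz": [0, 0, -0.15], "rot": [0, 0, 0]}, {"fingers": 0.65, "xyz": [0, 0, -0.25], "rot": [0, 0, 0]}, {"fingers": 0.65, "xyz": [0, 0, -0.35], "rot": [0, 0, 0]}, {"fingers": 0.65, "xyz": [0, 0, -0.4], "rot": [0, 0, 0]}])

```text
time_s: 6.48
position: [0.6672, -0.1225, 0.2144]
eef_rot: [0.837, 0.547, 0.003, 0.002]
force: [1.3, 0.4, 0.8]
opening: 0.648
grip_force: 0.0
```

```bash
python3 - <<'E'
from look import *
d,T,C,s=wrist("w4");crowns(d,C,.08,.1);crowns(d,C,.126,.142)
E
python3 go.py .5510 .1872 .21 66
```

```text
red [252.1626 185.1981] 535 zmax 0.09224720849284318 n 529
  crown rect ((0.663631796836853, -0.12344598025083542), (0.016081782057881355, 0.03496638312935829), 65.7412109375) z 0.09105747925098145
red [252.1626 185.1981] 535 zmax 0.09224720849284318 n 0
t 6.53 pos [ 0.6684 -0.1224  0.2171] th 66.32 open 0.653 grip 0.0 f [0.9 1.1 3.1]
xyz [0.5908, -0.5799, 0.0143] rot [0.0015, -0.0006, 0.0009]
```

Cutter 1 is standing at crown z 0.091, as expected. On to the middle red.

Emit:
arm_command(commands=[{"fingers": 0.7, "xyz": [0.591, -0.58, 0.014], "rot": [0, 0, 0]}, {"fingers": 0.7, "xyz": [0.591, -0.58, 0.014], "rot": [0, 0, 0]}, {"fingers": 0.7, "xyz": [0.591, -0.58, 0.014], "rot": [0, 0, 0]}, {"fingers": 0.7, "xyz": [0.591, -0.58, 0.014], "rot": [0, 0, 0]}, {"fingers": 0.7, "xyz": [0.591, -0.58, 0.014], "rot": [0, 0, 0]}, {"fingers": 0.7, "xyz": [0.591, -0.58, 0.014], "rot": [0, 0, 0]}, {"fingers": 0.7, "xyz": [0.591, -0.58, 0.014], "rot": [0, 0, 0]}, {"fingers": 0.7, "xyz": [0.591, -0.58, 0.014], "rot": [0, 0, 0]}])

```text
time_s: 7.2
position: [0.5468, 0.1885, 0.2032]
eef_rot: [0.837, 0.547, 0.0, -0.0]
force: [1.0, -0.2, 0.2]
opening: 0.7
grip_force: 0.0
```

```bash
python3 go.py .5510 .1872 .20 66
```

```text
t 7.2 pos [0.5468 0.1885 0.2032] th 66.35 open 0.7 grip 0.0 f [ 1.  -0.2  0.2]
xyz [0.0012, 0.011, 0.0081] rot [0.0, -0.0, 0.001]
```

Emit:
arm_command(commands=[{"fingers": 0.7, "xyz": [0, 0.008, 0.008], "rot": [0, 0, 0]}, {"fingers": 0.7, "xyz": [0, 0.008, 0.008], "rot": [0, 0, 0]}, {"fingers": 0.7, "xyz": [0, 0.008, 0.008], "rot": [0, 0, 0]}])

```text
time_s: 7.45
position: [0.551, 0.1848, 0.1997]
eef_rot: [0.837, 0.547, -0.0, 0.0]
force: [0.2, -1.4, -0.1]
opening: 0.7
grip_force: 0.0
```

```bash
python3 - <<'E'
from look import *
d,T,C,s=wrist("w5");crowns(d,C,.126,.142)
E
python3 go.py .5510 .1872 .093 66
```

```text
red [254.7933 199.5747] 837 zmax 0.1351681453975417 n 819
  crown rect ((0.5508565306663513, 0.1873951256275177), (0.016107961535453796, 0.035396989434957504), 65.85823822021484) z 0.13398154417350544
blue [152.5506 162.9391] 919 zmax 0.13532549702657465 n 915
  crown rect ((0.48972541093826294, 0.24782252311706543), (0.015612858347594738, 0.035539835691452026), 64.3615493774414) z 0.13396497324109155
t 7.5 pos [0.5513 0.184  0.1997] th 66.25 open 0.699 grip 0.0 f [-0.1 -0.9  0.8]
xyz [0.0072, -0.0041, 0.2668] rot [0.0, 0.0002, 0.0007]
```

Emit:
arm_command(commands=[{"fingers": 0.7, "xyz": [0.006, -0.003, 0.1], "rot": [0, 0, 0]}, {"fingers": 0.7, "xyz": [0.006, -0.003, 0.18], "rot": [0, 0, 0]}, {"fingers": 0.7, "xyz": [0.006, -0.003, 0.24], "rot": [0, 0, 0]}, {"fingers": 0.7, "xyz": [0.006, -0.003, 0.267], "rot": [0, 0, 0]}, {"fingers": 0.7, "xyz": [0.006, -0.003, 0.267], "rot": [0, 0, 0]}, {"fingers": 0.0, "xyz": [0.006, -0.003, 0.267], "rot": [0, 0, 0]}, {"fingers": 0.0, "xyz": [0.006, -0.003, 0.267], "rot": [0, 0, 0]}, {"fingers": 0.0, "xyz": [0.006, -0.003, 0.267], "rot": [0, 0, 0]}])

```text
time_s: 8.17
position: [0.5519, 0.1884, 0.0951]
eef_rot: [0.837, 0.547, 0.001, 0.0]
force: [0.9, -0.3, -0.9]
opening: 0.416
grip_force: 59.7
```

Emit:
arm_command(commands=[{"fingers": 0.0, "xyz": [0, 0, 0], "rot": [0, 0, 0]}, {"fingers": 0.0, "xyz": [0, 0, 0], "rot": [0, 0, 0]}, {"fingers": 0.0, "xyz": [0, 0, 0], "rot": [0, 0, 0]}, {"fingers": 0.0, "xyz": [0, 0, -0.03], "rot": [0, 0, 0]}, {"fingers": 0.0, "xyz": [0, 0, -0.065], "rot": [0, 0, 0]}, {"fingers": 0.0, "xyz": [0, 0, -0.065], "rot": [0, 0, 0]}])

```text
time_s: 8.67
position: [0.5518, 0.1891, 0.1224]
eef_rot: [0.837, 0.547, 0.002, 0.0]
force: [0.8, 0.1, -0.3]
opening: 0.41
grip_force: 59.9
```

Emit:
arm_command(commands=[{"fingers": 0.0, "xyz": [-0.04, -0.015, 0], "rot": [0, 0, 0]}, {"fingers": 0.0, "xyz": [-0.09, -0.034, 0], "rot": [0, 0, 0]}, {"fingers": 0.0, "xyz": [-0.14, -0.053, 0], "rot": [0, 0, 0]}, {"fingers": 0.0, "xyz": [-0.19, -0.07, 0], "rot": [0, 0, 0]}, {"fingers": 0.0, "xyz": [-0.19, -0.07, 0], "rot": [0, 0, 0]}])

```text
time_s: 9.08
position: [0.4916, 0.1259, 0.1189]
eef_rot: [0.838, 0.546, -0.002, 0.001]
force: [-1.2, -1.2, -0.3]
opening: 0.411
grip_force: 59.9
```

```bash
python3 - <<'E'
from pan import *
d=snapshot("top");np.savez("t2.npz",**d);pan(d)
a=d["pixels"][90:290,100:430,::-1];cv2.imwrite("pics/t2.png",cv2.resize(a,None,fx=2.4,fy=2.4,interpolation=cv2.INTER_CUBIC))
E
python3 go.py .5756 -.1205 .118 66
```

```text
pan centre [ 0.5746 -0.122 ] size [0.228 0.31 ] yaw -0.17 px [258 128] [334 229] 6985
t 9.13 pos [0.4934 0.1277 0.1193] th 66.25 open 0.416 grip 59.9 f [ 0.9 -0.5 -1.4]
xyz [-0.4852, 0.4381, 0.0043] rot [-0.0, 0.0003, 0.0007]
```

View pics/t2.png

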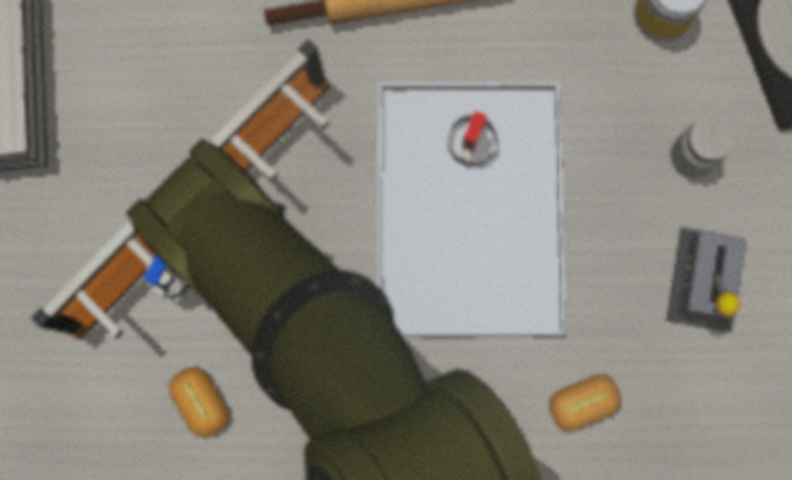

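The top view shows red 1 standing in the pan at (473,135). The pan's corners are unchanged, and blue is still on its hook at (155,270). Red 2 goes at about (0.486,-0.09).

```bash
python3 go.py .4856 -.0905 .118 66
```

```text
t 9.13 pos [0.4934 0.1277 0.1193] th 66.25 open 0.416 grip 59.9 f [ 0.9 -0.5 -1.4]
xyz [-0.5072, 0.2019, 0.0044] rot [-0.0, 0.0003, 0.0007]
```

Emit:
arm_command(commands=[{"fingers": 0.0, "xyz": [-0.08, 0.032, 0], "rot": [0, 0, 0]}, {"fingers": 0.0, "xyz": [-0.16, 0.064, 0], "rot": [0, 0, 0]}, {"fingers": 0.0, "xyz": [-0.24, 0.096, 0], "rot": [0, 0, 0]}, {"fingers": 0.0, "xyz": [-0.32, 0.128, 0], "rot": [0, 0, 0]}, {"fingers": 0.0, "xyz": [-0.4, 0.16, 0], "rot": [0, 0, 0]}, {"fingers": 0.0, "xyz": [-0.46, 0.184, 0], "rot": [0, 0, 0]}, {"fingers": 0.0, "xyz": [-0.507, 0.202, 0.004], "rot": [0, 0, 0]}, {"fingers": 0.0, "xyz": [-0.507, 0.202, 0.004], "rot": [0, 0, 0]}])

```text
time_s: 9.8
position: [0.4874, -0.0934, 0.1171]
eef_rot: [0.839, 0.544, -0.001, 0.001]
force: [-0.5, -0.9, -1.4]
opening: 0.413
grip_force: 59.9
```

```bash
python3 - <<'E'
from look import *
d,T,C,s=wrist("w6");print(s["position"]);crowns(d,C,.08,.11)
for k in("red",):
    for b,c,a in blobs(masks(d)[k],60): print(C[b][:,2].max(),np.median(C[b],0))
E
python3 go.py .4856 -.0905 .0525 66
```

```text
[ 0.4874 -0.0934  0.1171]
red [507.7661 160.1637] 171 zmax 0.09189438515464915 n 171
  crown rect ((0.6488891243934631, -0.1167009100317955), (0.01605447381734848, 0.00574460020288825), 76.60340118408203) z 0.09087998084769483
0.09276606553417319 [ 0.6491 -0.1182  0.0909]
t 9.85 pos [ 0.4877 -0.0906  0.1174] th 66.1 open 0.414 grip 59.9 f [ 0.9  0.7 -0.5]
xyz [-0.0018, -0.0049, 0.1624] rot [0.0, 0.0, 0.0003]
```

View pics/w6.png

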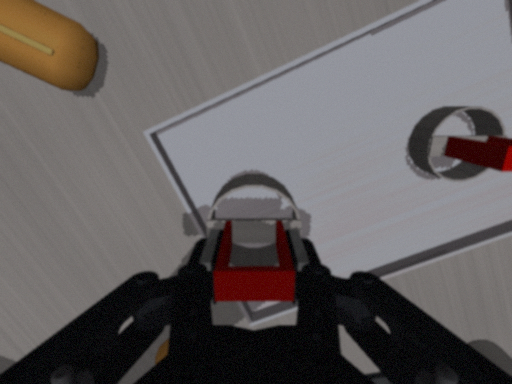

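The cutter is held level, with ring top at (253,190). The pan's left corners show at (150,131) and about (250,320), so I'll check them.

```bash
python3 - <<'E'
from look import *
d=dict(np.load("w6.npz"));print(plane(d,[[148,131],[250,321]],.02,d["T"]))
E
```

```text
[[ 0.4243 -0.0054  0.02  ]
 [ 0.4212 -0.2273  0.02  ]]
```

Emit:
arm_command(commands=[{"fingers": 0.0, "xyz": [0, 0, 0.05], "rot": [0, 0, 0]}, {"fingers": 0.0, "xyz": [0, 0, 0.1], "rot": [0, 0, 0]}, {"fingers": 0.0, "xyz": [0, 0, 0.14], "rot": [0, 0, 0]}, {"fingers": 0.0, "xyz": [0, 0, 0.158], "rot": [0, 0, 0]}, {"fingers": 0.0, "xyz": [0, 0, 0.166], "rot": [0, 0, 0]}, {"fingers": 0.0, "xyz": [0, 0, 0.166], "rot": [0, 0, 0]}])

```text
time_s: 10.35
position: [0.4877, -0.0868, 0.0522]
eef_rot: [0.836, 0.548, 0.0, 0.0]
force: [1.2, -0.0, -1.1]
opening: 0.415
grip_force: 59.9
```

Emit:
arm_command(commands=[{"fingers": 0.0, "xyz": [0, 0, 0.004], "rot": [0, 0, 0]}, {"fingers": 0.0, "xyz": [0, 0, 0.008], "rot": [0, 0, 0]}, {"fingers": 0.0, "xyz": [0, 0, 0.008], "rot": [0, 0, 0]}])

```text
time_s: 10.6
position: [0.4879, -0.0869, 0.0519]
eef_rot: [0.836, 0.548, 0.0, 0.002]
force: [-13.4, 2.2, 44.8]
opening: 0.412
grip_force: 64.9
```

Emit:
arm_command(commands=[{"fingers": 0.0, "xyz": [0, 0, -0.005], "rot": [0, 0, 0]}, {"fingers": 0.0, "xyz": [0, 0, -0.007], "rot": [0, 0, 0]}, {"fingers": 0.0, "xyz": [0, 0, -0.007], "rot": [0, 0, 0]}])

```text
time_s: 10.85
position: [0.4884, -0.0875, 0.052]
eef_rot: [0.837, 0.548, 0.001, 0.001]
force: [-3.1, 0.7, 13.5]
opening: 0.413
grip_force: 61.9
```

Emit:
arm_command(commands=[{"fingers": 0.65, "xyz": [0, 0, 0], "rot": [0, 0, 0]}, {"fingers": 0.65, "xyz": [0, 0, 0], "rot": [0, 0, 0]}, {"fingers": 0.65, "xyz": [0, 0, 0], "rot": [0, 0, 0]}, {"fingers": 0.65, "xyz": [0, 0, -0.05], "rot": [0, 0, 0]}, {"fingers": 0.65, "xyz": [0, 0, -0.15], "rot": [0, 0, 0]}, {"fingers": 0.65, "xyz": [0, 0, -0.25], "rot": [0, 0, 0]}, {"fingers": 0.65, "xyz": [0, 0, -0.35], "rot": [0, 0, 0]}, {"fingers": 0.65, "xyz": [0, 0, -0.4], "rot": [0, 0, 0]}])

```text
time_s: 11.52
position: [0.4887, -0.0878, 0.2149]
eef_rot: [0.837, 0.547, 0.002, 0.001]
force: [0.7, 1.0, -0.8]
opening: 0.648
grip_force: 0.0
```

```bash
python3 - <<'E'
from look import *
d,T,C,s=wrist("w7");crowns(d,C,.08,.1)
E
python3 go.py .4896 .2477 .21 66
```

```text
red [422.7544 119.386 ] 627 zmax 0.09231395873538367 n 624
  crown rect ((0.6605912446975708, -0.09404383599758148), (0.01580030471086502, 0.03668073192238808), 66.39292907714844) z 0.09087858247074612
red [238.1802 159.9189] 555 zmax 0.09234177603902453 n 551
  crown rect ((0.4823117256164551, -0.05868694558739662), (0.016066256910562515, 0.03470008075237274), 66.5697250366211) z 0.09104085356730057
t 11.57 pos [ 0.49   -0.0879  0.217 ] th 66.36 open 0.652 grip 0.0 f [ 1.9 -0.2  1.8]
xyz [0.7682, -0.3374, 0.0164] rot [0.0012, -0.0003, 0.001]
```

Both cutters show a shift of about 3 cm in +y, so the pan has been knocked. I'll re-measure it before placing the third.

Emit:
arm_command(commands=[{"fingers": 0.7, "xyz": [0.768, -0.337, 0.03], "rot": [0, 0, 0]}, {"fingers": 0.7, "xyz": [0.768, -0.337, 0.03], "rot": [0, 0, 0]}, {"fingers": 0.7, "xyz": [0.768, -0.337, 0.03], "rot": [0, 0, 0]}, {"fingers": 0.7, "xyz": [0.768, -0.337, 0.03], "rot": [0, 0, 0]}, {"fingers": 0.7, "xyz": [0.768, -0.337, 0.03], "rot": [0, 0, 0]}, {"fingers": 0.7, "xyz": [0.768, -0.337, 0.03], "rot": [0, 0, 0]}, {"fingers": 0.7, "xyz": [0.768, -0.337, 0.03], "rot": [0, 0, 0]}, {"fingers": 0.7, "xyz": [0.768, -0.337, 0.03], "rot": [0, 0, 0]}])

```text
time_s: 12.23
position: [0.4867, 0.2465, 0.1984]
eef_rot: [0.837, 0.547, -0.0, 0.0]
force: [-0.1, -0.1, 0.5]
opening: 0.698
grip_force: 0.0
```

```bash
python3 - <<'E'
from pan import *
d,T,C,s=wrist("w8");crowns(d,C,.126,.142)
d=snapshot("top");np.savez("t3.npz",**d);pan(d)
a=d["pixels"][90:290,100:430,::-1];cv2.imwrite("pics/t3.png",cv2.resize(a,None,fx=2.4,fy=2.4,interpolation=cv2.INTER_CUBIC))
C=cloud(d);crowns(d,C,.08,.1,12)
E
python3 go.py .4896 .2477 .20 65
```

```text
blue [258.6449 200.5265] 811 zmax 0.13525352948414932 n 805
  crown rect ((0.4893156886100769, 0.24752269685268402), (0.015875130891799927, 0.035147588700056076), 66.3836669921875) z 0.1339801203888342
pan centre [ 0.5713 -0.0887] size [0.229 0.31 ] yaw -0.42 px [247 129] [323 230] 6699
red [286.38 143.82] 50 zmax 0.09703469101763444 n 50
  crown rect ((0.6579131484031677, -0.09132459759712219), (0.013017660938203335, 0.03186430037021637), 63.582279205322266) z 0.09301469789311179
red [274.3725 205.5686] 51 zmax 0.0963305717096462 n 51
  crown rect ((0.4800230860710144, -0.05600852891802788), (0.011631550267338753, 0.03232436627149582), 66.44791412353516) z 0.09275696335593175
blue [ 28.5419 215.898 ] 1098 zmax 0.13739140875494119 n 0
t 12.33 pos [0.4846 0.2536 0.1991] th 66.97 open 0.698 grip 0.0 f [0.  0.2 1.1]
xyz [-0.0087, 0.0173, -0.0024] rot [-0.0005, -0.0008, 0.0055]
```

View pics/t3.png

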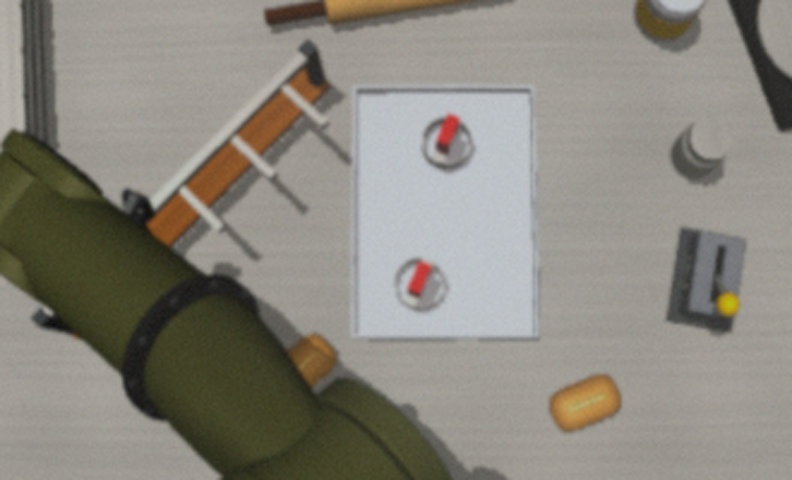

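The pan has shifted left to centre (0.572,-0.088). Both reds are standing, at (448,140) and (421,285). Now blue.

Emit:
arm_command(commands=[{"fingers": 0.7, "xyz": [0, 0.008, 0], "rot": [0, 0, 0.003]}, {"fingers": 0.7, "xyz": [0, 0.008, 0], "rot": [0, 0, 0.003]}, {"fingers": 0.7, "xyz": [0, 0.008, 0], "rot": [0, 0, 0.003]}])

```text
time_s: 12.58
position: [0.4905, 0.2414, 0.1985]
eef_rot: [0.843, 0.538, -0.001, 0.0]
force: [-0.1, -0.0, -0.5]
opening: 0.699
grip_force: 0.0
```

```bash
python3 - <<'E'
from look import *
d,T,C,s=wrist("w9");crowns(d,C,.126,.142)
E
python3 go.py .4895 .2477 .095 66
```

```text
blue [251.4391 197.0084] 829 zmax 0.13522311842580417 n 823
  crown rect ((0.4893583357334137, 0.24775314331054688), (0.015554985031485558, 0.03508232533931732), 65.7796401977539) z 0.1340264875292196
t 12.63 pos [0.4905 0.2414 0.1987] th 65.09 open 0.696 grip 0.0 f [-0.  -1.3 -0.9]
xyz [0.0135, -0.009, 0.2591] rot [0.0, 0.0002, -0.0025]
```

Emit:
arm_command(commands=[{"fingers": 0.7, "xyz": [0.01, -0.006, 0.08], "rot": [0, 0, -0.002]}, {"fingers": 0.7, "xyz": [0.01, -0.006, 0.14], "rot": [0, 0, -0.002]}, {"fingers": 0.7, "xyz": [0.01, -0.006, 0.16], "rot": [0, 0, -0.002]}, {"fingers": 0.7, "xyz": [0.01, -0.006, 0.16], "rot": [0, 0, -0.002]}])

```text
time_s: 12.97
position: [0.4889, 0.2458, 0.1332]
eef_rot: [0.839, 0.544, -0.002, 0.0]
force: [0.9, -0.3, -0.5]
opening: 0.702
grip_force: 0.0
```

```bash
python3 go.py .4895 .2477 .095 66
```

```text
t 12.97 pos [0.4889 0.2458 0.1332] th 65.88 open 0.702 grip 0.0 f [ 0.9 -0.3 -0.5]
xyz [0.0052, -0.0003, 0.0956] rot [-0.0003, 0.0005, -0.0003]
```

Emit:
arm_command(commands=[{"fingers": 0.7, "xyz": [0.003, 0, 0.06], "rot": [0, 0, 0]}, {"fingers": 0.7, "xyz": [0.003, 0, 0.095], "rot": [0, 0, 0]}, {"fingers": 0.7, "xyz": [0.003, 0, 0.095], "rot": [0, 0, 0]}, {"fingers": 0.0, "xyz": [0.003, 0, 0.095], "rot": [0, 0, 0]}, {"fingers": 0.0, "xyz": [0.003, 0, 0.095], "rot": [0, 0, 0]}, {"fingers": 0.0, "xyz": [0.003, 0, 0.095], "rot": [0, 0, 0]}, {"fingers": 0.0, "xyz": [0.003, 0, 0.095], "rot": [0, 0, 0]}, {"fingers": 0.0, "xyz": [0.003, 0, 0.095], "rot": [0, 0, 0]}])

```text
time_s: 13.63
position: [0.4911, 0.2495, 0.0988]
eef_rot: [0.839, 0.544, 0.002, 0.0]
force: [0.4, -1.3, 7.5]
opening: 0.411
grip_force: 60.3
```

Emit:
arm_command(commands=[{"fingers": 0.0, "xyz": [0, 0, 0], "rot": [0, 0, 0]}, {"fingers": 0.0, "xyz": [0, 0, -0.03], "rot": [0, 0, 0]}, {"fingers": 0.0, "xyz": [0, 0, -0.065], "rot": [0, 0, 0]}, {"fingers": 0.0, "xyz": [0, 0, -0.065], "rot": [0, 0, 0]}, {"fingers": 0.0, "xyz": [0, 0, -0.065], "rot": [0, 0, 0]}])

```text
time_s: 14.05
position: [0.4905, 0.2494, 0.1242]
eef_rot: [0.839, 0.544, 0.001, 0.0]
force: [0.1, 0.2, -1.5]
opening: 0.412
grip_force: 59.9
```

Emit:
arm_command(commands=[{"fingers": 0.0, "xyz": [-0.04, -0.015, 0], "rot": [0, 0, 0]}, {"fingers": 0.0, "xyz": [-0.09, -0.034, 0], "rot": [0, 0, 0]}, {"fingers": 0.0, "xyz": [-0.14, -0.053, 0], "rot": [0, 0, 0]}, {"fingers": 0.0, "xyz": [-0.19, -0.07, 0], "rot": [0, 0, 0]}, {"fingers": 0.0, "xyz": [-0.19, -0.07, 0], "rot": [0, 0, 0]}])

```text
time_s: 14.47
position: [0.4301, 0.1872, 0.1221]
eef_rot: [0.839, 0.544, -0.003, 0.001]
force: [-0.6, -0.7, -0.9]
opening: 0.411
grip_force: 59.9
```

```bash
python3 go.py .500 .12 .19 66 .572 -.134 .19 66
```

```text
t 14.47 pos [0.4301 0.1872 0.1221] th 65.93 open 0.411 grip 59.9 f [-0.6 -0.7 -0.9]
xyz [-0.0831, 0.2278, -0.1696] rot [-0.0002, 0.0009, -0.0002]
xyz [-0.5894, 0.6512, -0.1674] rot [-0.0002, 0.0009, -0.0002]
```

Emit:
arm_command(commands=[{"fingers": 0.0, "xyz": [-0.04, 0.05, -0.06], "rot": [0, 0, 0]}, {"fingers": 0.0, "xyz": [-0.1, 0.11, -0.12], "rot": [0, 0, 0]}, {"fingers": 0.0, "xyz": [-0.17, 0.18, -0.13], "rot": [0, 0, 0]}, {"fingers": 0.0, "xyz": [-0.24, 0.26, -0.13], "rot": [0, 0, 0]}, {"fingers": 0.0, "xyz": [-0.31, 0.34, -0.13], "rot": [0, 0, 0]}, {"fingers": 0.0, "xyz": [-0.38, 0.42, -0.13], "rot": [0, 0, 0]}, {"fingers": 0.0, "xyz": [-0.45, 0.5, -0.13], "rot": [0, 0, 0]}, {"fingers": 0.0, "xyz": [-0.52, 0.575, -0.13], "rot": [0, 0, 0]}])

```text
time_s: 15.13
position: [0.5585, -0.0921, 0.1747]
eef_rot: [0.839, 0.544, -0.0, -0.0]
force: [0.2, 1.5, -1.3]
opening: 0.415
grip_force: 60.5
```

```bash
python3 go.py .572 -.134 .12 66
```

```text
t 15.13 pos [ 0.5585 -0.0921  0.1747] th 65.96 open 0.415 grip 60.5 f [ 0.2  1.5 -1.3]
xyz [-0.0818, 0.0736, 0.1366] rot [-0.0, -0.0, -0.0001]
```

Emit:
arm_command(commands=[{"fingers": 0.0, "xyz": [-0.05, 0.045, 0.03], "rot": [0, 0, 0]}, {"fingers": 0.0, "xyz": [-0.075, 0.07, 0.07], "rot": [0, 0, 0]}, {"fingers": 0.0, "xyz": [-0.075, 0.07, 0.137], "rot": [0, 0, 0]}, {"fingers": 0.0, "xyz": [-0.075, 0.07, 0.137], "rot": [0, 0, 0]}, {"fingers": 0.0, "xyz": [-0.075, 0.07, 0.137], "rot": [0, 0, 0]}])

```text
time_s: 15.55
position: [0.5701, -0.1283, 0.119]
eef_rot: [0.839, 0.545, -0.001, -0.002]
force: [0.6, -0.3, -0.4]
opening: 0.413
grip_force: 60.5
```

```bash
python3 - <<'E'
from look import *
d,T,C,s=wrist("w10");crowns(d,C,.08,.1)
E
python3 go.py .572 -.134 .057 66
```

```text
red [367.2202 114.9678] 1553 zmax 0.0921022688412108 n 1533
  crown rect ((0.660063624382019, -0.0905749648809433), (0.015830524265766144, 0.03630245104432106), 66.03416442871094) z 0.09093024470601338
red [ 88.3862 177.28  ] 1300 zmax 0.09226199501075409 n 1298
  crown rect ((0.4826623201370239, -0.05530460178852081), (0.01696547493338585, 0.03612714260816574), 66.37100982666016) z 0.09096595521971808
blue [253.722  282.1235] 2097 zmax 0.15517824008622189 n 0
t 15.6 pos [ 0.5712 -0.1277  0.1204] th 66.06 open 0.412 grip 60.5 f [ 0.3  0.3 -0.6]
xyz [-0.0136, 0.0085, 0.1585] rot [-0.0002, -0.0001, 0.0002]
```

View pics/w10.png

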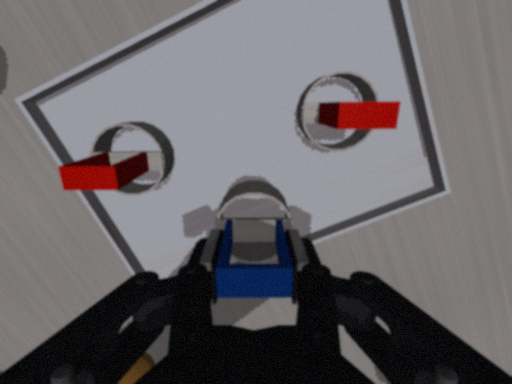

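Blue is held level at (254,260) with clear floor beneath it. The reds are off to both sides, at (350,115) and (105,175). Lowering.

Emit:
arm_command(commands=[{"fingers": 0.0, "xyz": [-0.008, 0.005, 0.05], "rot": [0, 0, 0]}, {"fingers": 0.0, "xyz": [-0.01, 0.006, 0.1], "rot": [0, 0, 0]}, {"fingers": 0.0, "xyz": [-0.01, 0.006, 0.14], "rot": [0, 0, 0]}, {"fingers": 0.0, "xyz": [-0.01, 0.006, 0.156], "rot": [0, 0, 0]}, {"fingers": 0.0, "xyz": [-0.01, 0.006, 0.158], "rot": [0, 0, 0]}, {"fingers": 0.0, "xyz": [-0.01, 0.006, 0.158], "rot": [0, 0, 0]}])

```text
time_s: 16.1
position: [0.5725, -0.1327, 0.0582]
eef_rot: [0.838, 0.545, 0.001, 0.0]
force: [0.3, 0.5, -0.2]
opening: 0.415
grip_force: 60.5
```

Emit:
arm_command(commands=[{"fingers": 0.0, "xyz": [0, 0, 0.002], "rot": [0, 0, 0]}, {"fingers": 0.0, "xyz": [0, 0, 0.004], "rot": [0, 0, 0]}, {"fingers": 0.0, "xyz": [0, 0, 0.004], "rot": [0, 0, 0]}])

```text
time_s: 16.35
position: [0.5722, -0.1334, 0.0562]
eef_rot: [0.839, 0.544, 0.0, 0.0]
force: [-0.2, 1.2, -1.3]
opening: 0.413
grip_force: 60.5
```

Emit:
arm_command(commands=[{"fingers": 0.0, "xyz": [0, 0, 0.002], "rot": [0, 0, 0]}, {"fingers": 0.0, "xyz": [0, 0, 0.004], "rot": [0, 0, 0]}, {"fingers": 0.0, "xyz": [0, 0, 0.004], "rot": [0, 0, 0]}])

```text
time_s: 16.6
position: [0.5721, -0.1334, 0.0558]
eef_rot: [0.839, 0.544, 0.0, 0.001]
force: [-4.5, 0.0, 14.6]
opening: 0.416
grip_force: 62.4
```

Contact. Release and rise.

Emit:
arm_command(commands=[{"fingers": 0.65, "xyz": [0, 0, -0.002], "rot": [0, 0, 0]}, {"fingers": 0.65, "xyz": [0, 0, -0.002], "rot": [0, 0, 0]}, {"fingers": 0.65, "xyz": [0, 0, -0.002], "rot": [0, 0, 0]}, {"fingers": 0.65, "xyz": [0, 0, -0.05], "rot": [0, 0, 0]}, {"fingers": 0.65, "xyz": [0, 0, -0.15], "rot": [0, 0, 0]}, {"fingers": 0.65, "xyz": [0, 0, -0.25], "rot": [0, 0, 0]}, {"fingers": 0.65, "xyz": [0, 0, -0.35], "rot": [0, 0, 0]}, {"fingers": 0.65, "xyz": [0, 0, -0.4], "rot": [0, 0, 0]}])

```text
time_s: 17.27
position: [0.5732, -0.1328, 0.2184]
eef_rot: [0.839, 0.545, 0.002, 0.001]
force: [0.7, 1.2, 0.1]
opening: 0.653
grip_force: 0.0
```

```bash
python3 - <<'E'
from pan import *
d,T,C,s=wrist("w11");crowns(d,C,.08,.1)
d=snapshot("top");pan(d);C=cloud(d);Z=C[...,2]
m=(Z>.045)&(Z<.075)&(d["depth"]>0);m[:,:375]=0;m[:,420:]=0;m[:182]=0;m[235:]=0
P=C[m];print("counter",len(P),cv2.minAreaRect(P[:,:2].astype(np.float32)))
E
python3 go.py .42 -.35 .25 66
```

```text
red [320.0149 108.2277] 606 zmax 0.09219690689305433 n 600
  crown rect ((0.6597322821617126, -0.09009329974651337), (0.015523796901106834, 0.03559918329119682), 66.22178649902344) z 0.09081375727081237
red [140.6555 149.2619] 569 zmax 0.09211260736929743 n 565
  crown rect ((0.482577383518219, -0.054566457867622375), (0.016018984839320183, 0.03641077131032944), 65.99348449707031) z 0.0906906159465764
blue [252.1155 184.7505] 485 zmax 0.09236901308832687 n 481
  crown rect ((0.5692011713981628, -0.13437454402446747), (0.015427145175635815, 0.033494871109724045), 65.46793365478516) z 0.09099663528079893
pan centre [ 0.5712 -0.0848] size [0.312 0.214] yaw 0.03 px [248 129] [320 230] 4450
counter 656 ((0.48525193333625793, -0.415655255317688), (0.06385582685470581, 0.1041666641831398), 79.8936767578125)
t 17.37 pos [ 0.5739 -0.1331  0.2179] th 65.97 open 0.655 grip 0.0 f [-0.2 -0.6 -0.1]
xyz [-0.6518, -0.13, -0.0823] rot [0.0011, -0.0003, -0.0001]
```

All three cutters stand at crown z 0.091 and are released. Now the counter lever: fingers shut, turned to θ≈80°, starting behind the knob.

```bash
python3 go.py .3935 -.398 .23 80
```

```text
t 17.37 pos [ 0.5739 -0.1331  0.2179] th 65.97 open 0.655 grip 0.0 f [-0.2 -0.6 -0.1]
xyz [-0.7884, -0.142, -0.0326] rot [0.0011, -0.0002, -0.039]
```

Emit:
arm_command(commands=[{"fingers": 0.0, "xyz": [-0.1, -0.02, -0.033], "rot": [0, 0, -0.01]}, {"fingers": 0.0, "xyz": [-0.788, -0.142, -0.033], "rot": [0, 0, -0.039]}, {"fingers": 0.0, "xyz": [-0.788, -0.142, -0.033], "rot": [0, 0, -0.039]}, {"fingers": 0.0, "xyz": [-0.788, -0.142, -0.033], "rot": [0, 0, -0.039]}, {"fingers": 0.0, "xyz": [-0.788, -0.142, -0.033], "rot": [0, 0, -0.039]}, {"fingers": 0.0, "xyz": [-0.788, -0.142, -0.033], "rot": [0, 0, -0.039]}, {"fingers": 0.0, "xyz": [-0.788, -0.142, -0.033], "rot": [0, 0, -0.039]}, {"fingers": 0.0, "xyz": [-0.788, -0.142, -0.033], "rot": [0, 0, -0.039]}])

```text
time_s: 18.03
position: [0.3881, -0.4015, 0.2255]
eef_rot: [0.767, 0.642, -0.001, -0.001]
force: [-0.1, -0.6, -0.1]
opening: -0.001
grip_force: 0.0
```

```bash
python3 go.py .3935 -.398 .23 80
```

```text
t 18.03 pos [ 0.3881 -0.4015  0.2255] th 79.82 open -0.001 grip 0.0 f [-0.1 -0.6 -0.1]
xyz [0.0109, 0.0118, -0.0113] rot [-0.0004, 0.0, -0.0005]
```

```bash
python3 - <<'E'
from look import *
d,T,C,s=wrist("w12");print(s["position"])
for b,c,a in blobs(masks(d)["yel"],20):
    P=C[b];print(c,a,"med",np.median(P,0),"zmax",P[:,2].max(),"ray@.136",plane(d,[c],.134,T))
Z=C[...,2];m=(Z>.052)&(Z<.068)&(d["depth"]>0)&(np.hypot(C[...,0]-.485,C[...,1]+.415)<.08)
P=C[m];r=cv2.minAreaRect(P[:,:2].astype(np.float32));print(len(P),r)
E
```

```text
[ 0.3881 -0.4015  0.2255]
[318.7691 190.3296] 446 med [ 0.4431 -0.4058  0.1406] zmax 0.36808390413513703 ray@.136 [[ 0.4445 -0.4083  0.134 ]]
3706 ((0.4855603575706482, -0.41677504777908325), (0.06168137490749359, 0.10019880533218384), 78.5544204711914)
```

View pics/w12.png

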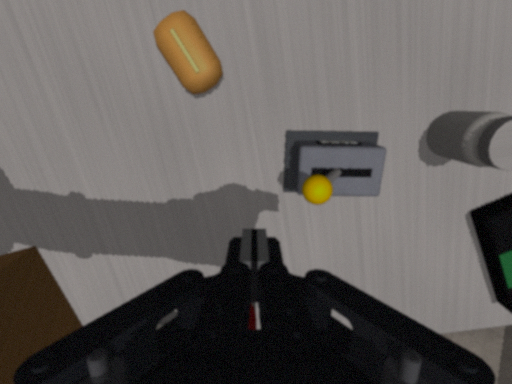

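The counter is at (335,170) in the image, measured as a 100x62 mm box with yaw -11.4°. The knob is at (318,190), measured at (0.444,-0.408), where the geometry puts it. The shut fingers are at (253,245), clear on its -x side.

```bash
python3 go.py .3925 -.398 .115 78.6
```

```text
t 18.08 pos [ 0.384  -0.4071  0.2246] th 79.39 open -0.004 grip 0.0 f [-2.8 -5.2 -0.7]
xyz [0.027, 0.0181, 0.2739] rot [-0.0008, 0.0004, 0.0022]
```

Emit:
arm_command(commands=[{"fingers": 0.0, "xyz": [0, 0, 0], "rot": [0, 0, 0.003]}, {"fingers": 0.0, "xyz": [0, 0, 0.1], "rot": [0, 0, 0.003]}, {"fingers": 0.0, "xyz": [0, 0, 0.2], "rot": [0, 0, 0.003]}, {"fingers": 0.0, "xyz": [0, 0, 0.27], "rot": [0, 0, 0.003]}, {"fingers": 0.0, "xyz": [0, 0, 0.28], "rot": [0, 0, 0.003]}, {"fingers": 0.0, "xyz": [0, 0, 0.28], "rot": [0, 0, 0.003]}])

```text
time_s: 18.58
position: [0.3913, -0.3964, 0.1134]
eef_rot: [0.771, 0.636, 0.0, -0.002]
force: [-0.1, -0.7, 0.8]
opening: 0.001
grip_force: 0.0
```

```bash
python3 go.py .507 -.421 .115 78.6
```

```text
t 18.58 pos [ 0.3913 -0.3964  0.1134] th 79.04 open 0.001 grip 0.0 f [-0.1 -0.7  0.8]
xyz [-0.0055, 0.2956, -0.0049] rot [-0.0005, -0.0005, 0.0012]
```

Sweep along +x of the counter up to just before the stop, then creep.

Emit:
arm_command(commands=[{"fingers": 0.0, "xyz": [-0.001, 0.05, 0], "rot": [0, 0, 0]}, {"fingers": 0.0, "xyz": [-0.002, 0.1, 0], "rot": [0, 0, 0]}, {"fingers": 0.0, "xyz": [-0.003, 0.15, 0], "rot": [0, 0, 0]}, {"fingers": 0.0, "xyz": [-0.004, 0.2, 0], "rot": [0, 0, 0]}, {"fingers": 0.0, "xyz": [-0.005, 0.235, 0], "rot": [0, 0, 0]}, {"fingers": 0.0, "xyz": [-0.005, 0.255, 0], "rot": [0, 0, 0]}, {"fingers": 0.0, "xyz": [-0.005, 0.265, 0], "rot": [0, 0, 0]}, {"fingers": 0.0, "xyz": [-0.005, 0.265, 0], "rot": [0, 0, 0]}])

```text
time_s: 19.25
position: [0.4959, -0.4199, 0.1159]
eef_rot: [0.772, 0.636, 0.0, 0.0]
force: [-2.0, 2.4, 2.9]
opening: -0.0
grip_force: 1.2
```

```bash
cat > knob.py <<'E'
from look import *
s=get_state()
for n in("top","side"):
    d=snapshot(n)
    if n=="top":cv2.imwrite("pics/k.png",cv2.resize(d["pixels"][120:260,330:470,::-1],None,fx=3,fy=3))
    for b,c,a in blobs(masks(d)["yel"],4):
        p=plane(d,[c],.131)[0];q=p[:2]-[.4856,-.4168];print(n,c,a,p,"s,t",q@[.980,-.198],q@[.198,.980])
print(s["position"],s["force"])
E
python3 knob.py
```

```text
side [334.8077 110.0385] 26 [ 0.5265 -0.4291  0.131 ] s,t 0.04253057046740318 -0.003997711779872663
[ 0.4959 -0.4199  0.1159] [-2.0115  2.4447  2.8923]
```

Emit:
arm_command(commands=[{"fingers": 0.0, "xyz": [0, 0.008, 0], "rot": [0, 0, 0]}, {"fingers": 0.0, "xyz": [0, 0.016, 0], "rot": [0, 0, 0]}, {"fingers": 0.0, "xyz": [0, 0.02, 0], "rot": [0, 0, 0]}, {"fingers": 0.0, "xyz": [0, 0.02, 0], "rot": [0, 0, 0]}])

```text
time_s: 19.68
position: [0.5024, -0.4222, 0.1144]
eef_rot: [0.772, 0.636, -0.0, -0.001]
force: [-5.2, 1.7, -2.2]
opening: 0.001
grip_force: 2.0
```

```bash
python3 knob.py
```

```text
side [333.1667 109.7083] 24 [ 0.5314 -0.4273  0.131 ] s,t 0.04692053810528335 -0.0012339267566174115
[ 0.5024 -0.4222  0.1144] [-5.1536  1.7102 -2.2246]
```

Emit:
arm_command(commands=[{"fingers": 0.0, "xyz": [0, 0.006, 0], "rot": [0, 0, 0]}, {"fingers": 0.0, "xyz": [0, 0.01, 0], "rot": [0, 0, 0]}, {"fingers": 0.0, "xyz": [0, 0.01, 0], "rot": [0, 0, 0]}])

```text
time_s: 20.03
position: [0.5038, -0.4226, 0.1141]
eef_rot: [0.772, 0.635, -0.002, -0.003]
force: [-11.9, 3.7, 0.6]
opening: 0.0
grip_force: 6.1
```

Force is now 12 N, well above the spring's 1–3 N, and the tool only advanced 1.4 mm, so the lever is on its stop. Now back off slowly along the path.

Emit:
arm_command(commands=[{"fingers": 0.0, "xyz": [0, 0, 0], "rot": [0, 0, 0]}, {"fingers": 0.0, "xyz": [0.001, -0.06, 0], "rot": [0, 0, 0]}, {"fingers": 0.0, "xyz": [0.002, -0.12, 0], "rot": [0, 0, 0]}, {"fingers": 0.0, "xyz": [0.003, -0.18, 0], "rot": [0, 0, 0]}, {"fingers": 0.0, "xyz": [0.004, -0.24, 0], "rot": [0, 0, 0]}, {"fingers": 0.0, "xyz": [0.005, -0.3, 0], "rot": [0, 0, 0]}, {"fingers": 0.0, "xyz": [0.005, -0.34, 0], "rot": [0, 0, 0]}, {"fingers": 0.0, "xyz": [0.005, -0.34, 0], "rot": [0, 0, 0]}])

```text
time_s: 20.7
position: [0.3716, -0.3956, 0.1156]
eef_rot: [0.773, 0.635, -0.001, 0.001]
force: [-0.6, 0.1, 0.2]
opening: -0.001
grip_force: 0.0
```

Emit:
arm_command(commands=[{"fingers": 0.0, "xyz": [0, 0, -0.1], "rot": [0, 0, 0]}, {"fingers": 0.0, "xyz": [0, 0, -0.2], "rot": [0, 0, 0]}, {"fingers": 0.0, "xyz": [0, 0, -0.3], "rot": [0, 0, 0]}, {"fingers": 0.0, "xyz": [0, 0, -0.3], "rot": [0, 0, 0]}, {"fingers": 0.0, "xyz": [0, 0, -0.3], "rot": [0, 0, 0]}, {"fingers": 0.0, "xyz": [0, 0, -0.3], "rot": [0, 0, 0]}])

```text
time_s: 21.2
position: [0.375, -0.3952, 0.2355]
eef_rot: [0.772, 0.636, 0.0, 0.001]
force: [-0.0, -0.3, 0.3]
opening: 0.0
grip_force: 0.0
```

```bash
python3 knob.py; python3 - <<'E'
from pan import *
d=snapshot("top");pan(d);crowns(d,cloud(d),.08,.1,12)
a=d["pixels"][90:290,100:430,::-1];cv2.imwrite("pics/t9.png",cv2.resize(a,None,fx=2.4,fy=2.4,interpolation=cv2.INTER_CUBIC))
E
```

```text
top [403.5    216.0476] 42 [ 0.4431 -0.4115  0.131 ] s,t -0.04270849204580342 -0.0031908844137280555
side [355.0244 123.    ] 41 [ 0.4451 -0.4102  0.131 ] s,t -0.04096054639065063 -0.001589664790319356
[ 0.375  -0.3952  0.2355] [-0.0285 -0.3185  0.325 ]
pan centre [ 0.5728 -0.0889] size [0.218 0.307] yaw -0.41 px [249 129] [321 229] 6042
red [286.38 143.82] 50 zmax 0.09640803718504916 n 49
  crown rect ((0.6576576232910156, -0.09145975112915039), (0.012981546111404896, 0.032531239092350006), 66.21598052978516) z 0.0919862635560218
red [274.3269 205.5769] 52 zmax 0.09771415173865616 n 52
  crown rect ((0.48006123304367065, -0.056085266172885895), (0.011657092720270157, 0.03165921941399574), 66.92351531982422) z 0.09342963930718173
blue [302.0952 174.7619] 42 zmax 0.09806040836217578 n 42
  crown rect ((0.5672884583473206, -0.1349550038576126), (0.011452549137175083, 0.02984463796019554), 64.09725189208984) z 0.09216639501476209
blue [ 28.4469 215.9093] 1092 zmax 0.13738015513684743 n 0
```

View pics/t9.png

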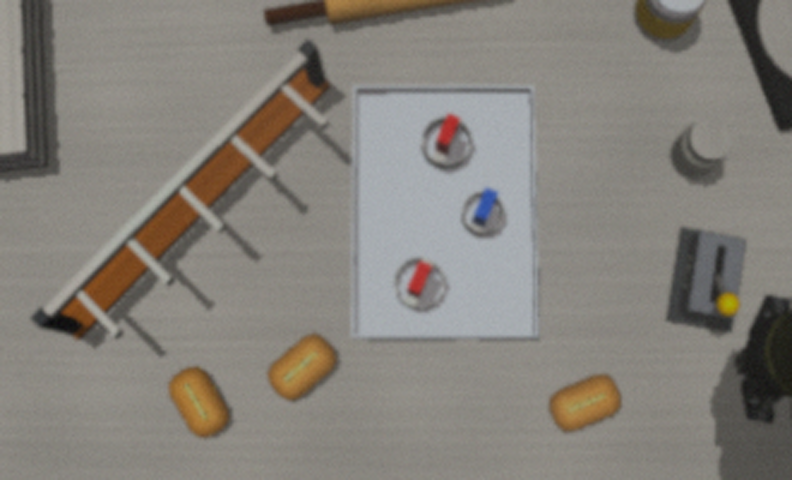

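All five hooks are empty. The three cutters stand in the pan at (447,140), (484,210) and (420,283). The knob is back at rest at (728,304), the rolls and shaker haven't moved, and the arm is clear.

```bash
python3 -c "
from plant import *
print(sign_off())"
```

```text
the job is handed in; nothing more can be done
None
```

I handed the job in: all three cutters present (two red, one blue) stand upright and released in the sheet pan, the counter lever was pushed to its stop and sprang back, and the rolls and shaker were not moved; the sign-off call returned no verdict.

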